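# Nudge the power box cover onto its pins

### The arm

A 7-joint arm with a two-finger parallel gripper is mounted at the origin on the work surface. World frame = base frame: x ahead of the robot, y to its left, z up, the work surface at z = 0. Lengths are in m, angles in rad, forces in N, time in s.
With the tool pointing down it reaches from about 0.4 to 0.85 m from the base axis. Payload 10.4 kg.
Tool frame: the origin (TCP) lies midway between the tips of the shut fingers; the grasp point (between the pads) lies 19 mm behind it; z points along the fingers, x is the direction in which the jaws open and shut, and the axes are right-handed (so a half turn about z gives the same grasp; the last joint's range is limited). The gripper opens to 85 mm and grips with 20 to 120 N. Pads are 22 mm wide; open, the fingers measure 114 mm over their backs; the gripper's body (76 mm by 85 mm) begins 54 mm behind the grasp point. The pads swing forward as they close: fully open they stand 13 mm farther back than shut.
Start: joints at [1.077, 0.332, -0.065, 1.46, 0.022, 1.35, -0.088], TCP at [0.284, -0.557, 0.21] pointing down, gripper open.
Joint ranges: [-2.6, 2.6], [-0.5, 2.12], [-1.47, 1.34], [0.16, 2.42], [-1.27, 4.41], [0.06, 2.06], [-2.6, 2.6]. Speed limits (rad/s): [2.22, 2.22, 2.79, 2.79, 3.14, 3.14, 3.14].

### API

Orientations are given as a unit quaternion [x, y, z, w].
In Python, from workcell import manip, cams gives the robot as it stands.
- The arm moves only by the tool move_arm, never from a script. Its argument "moves" is a list of rows, each a list of 7 numbers: the turn, a rotation vector about the tool's x, y, z in degrees, then the shift along the tool's x, y, z in m, then the finger opening in m, from 0 to 0.0854. A call has 1 to 10 rows; each row is the pose to reach, as a shift and turn from the pose commanded when the call began, along the tool's axes at that moment; what a row does not reach only later rows make up. A row lasts 1/10 s, in which the tool goes at most 50 mm and 8.59 degrees, less where a joint would pass 70% of its speed; a pose out of reach is approached as far as the arm can. A call with a gripper value outside its range is refused whole. The fingers move at their own pace and stop on an object; "grip_force" is the grip in N (left out, the last holds). Time passes only in rows, so rows that repeat a pose let the fingers close. It gives the time, the measured TCP pose, the force and the opening at its end, in the units of the state.
- manip.get_obs(): the state, without advancing time (a new reading comes with each control period).
- cams.camera(name): name is "side" or "top"; returns the picture (384x512x3 uint8, red, green, blue); there is no depth.
- cams.camera_params(name): a dict with "fx", "fy", "cx", "cy" (pixels), "dist_coeffs" ([k1, k2, p1, p2, k3] as OpenCV has them; the pictures are not rectified), "xyz" and "rotation" of the camera in the world. Camera axes: x right, y up, looking along -z (the intrinsics and any distortion apply to the point x, -y, -z); pixel columns grow to the right and rows downward; lengths in m; the calibration is good to about 2 mm. A picture is of the moment at which its call begins. camera_params takes no time and is no camera call.
- manip.hand_in(): hands the job in, once; it reports no verdict.
The state is a dict: "clock": time; "joint_pos": joint angles; "joint_velocities": joint speeds; "tau": joint torques, N m; "position": TCP position; "ee_rot": TCP orientation; "ft_force": force on the tool from outside, world axes, zero at the start; "torque": the same for the moment, N m; "grip_width": opening from 0.0 (shut) to 1.0 (fully open).
Only numpy, scipy, OpenCV 4.12 (cv2) and the standard library are available. Lean on these libraries where they do the work, as an engineer would, in place of code of your own. Each camera call takes 0.05 s, during which the arm holds its last target. There are 200 camera calls.

### The job

The white cover of the desk power box lies crooked, its far side propped on the box's two brass locating pins. Nudge the cover sideways with the fingertips until its two holes drop over the two pins and it lies flat on the box, at the yellow outline; do not pick it up or lift it, and leave everything else on the desk where it is.

Things in the scene. Friction and masses are not known exactly. Their poses are not given: they have to be found in the camera images.
- power_box: black box fixed to the desk, 180 mm (x) by 220 mm (y), flat top 35 mm above the desk; origin: centre of its underside, z up, +x away from the robot. Its top has a socket well under the cover (x -35 to 12, y -50 to 50 mm) and a painted yellow outline, inner edge 140 x 180 mm, round the cover's home. At home the cover's origin lies over the box's, axes alike
- cover: loose white plate, 140 mm (x) by 180 mm (y), 8 mm thick, 0.18 to 0.35 kg; origin: centre of its underside, z up. Two 14 mm holes at x +35, y -62 and +62 mm. At first it is shifted 13 to 20 mm to -x and up to 28 mm sideways from home, turned up to 0.1 rad; its near (-x) edge lies on the box, its far part is propped on the pin tips (5 degrees). It slides when its edges are pushed
- cover_hole0 (a point): centre of the cover's hole at its y = -62 mm, at the level of the cover's top face; belongs over pin0, and falls over it by itself when within about 3 mm
- cover_hole1 (a point): centre of the cover's hole at its y = +62 mm, at the level of the cover's top face (belongs over pin1)
- pin0 (a point): tip of the brass pin at the box's x +35, y -62 mm: 10 mm in diameter, 10 mm tall above the box top, its upper 6 mm tapering to a 4 mm tip; fixed. A cover dragged over 30 mm from home to -x slips off the tips and is then blocked by the pins
- pin1 (a point): tip of the same kind of pin at the box's x = +35, y = +62 mm
- nut0: a small dark steel thumb nut standing on the desk beside the box (26 mm wide, 20 mm tall); origin: centre of its underside
- nut1: a second, identical dark steel thumb nut; origin: centre of its underside
- driver: a screwdriver with a red handle lying on the desk on the other side of the box; origin under the middle of its length
- mug: a blue mug, 80 mm across, 90 mm tall; origin: centre of its underside
- can: a closed drink can, 66 mm across, 115 mm tall, with a green label; origin: centre of its underside
- tissues: a green and yellow tissue pack, 100 x 180 x 55 mm; origin: centre of its underside
- tape: an orange roll of tape lying flat, 90 mm across, 24 mm tall; origin: centre of its underside
Mind the look-alikes: they are no part of the job. Several things have the shape of the cover; the one meant has the colours described above.

How it is judged:
At the end, for the whole second after the job is handed in: Both holes sit over their pins (hole centres within 5 mm of the pin axes), the cover lies flat on the box top (underside within 2.5 mm, tilt under 0.025 rad) and at rest (horizontal distance between cover_hole0 and pin0 below 0.005 m and horizontal distance between cover_hole1 and pin1 below 0.005 m and z of cover in the frame of power_box below 0.0375 m and angle between cover's own z axis and vertical below 0.025 rad and linear speed of cover below 0.02 m/s); the robot touches nothing.
It fails at once if the cover is lifted (its middle more than 20 mm above the box top) (z of cover in the frame of power_box above 0.055 m).
It fails at once if the cover is tipped up by more than 0.3 rad (angle between cover's own z axis and vertical above 0.3 rad).
It fails at once if one of the other things on the desk is moved by more than 20 mm (distance of any of nut0, nut1, driver, mug, can, tissues, tape from where it was at the start of the episode above 0.02 m).
It also fails if it takes over 58 s, if anything falls off the work surface, if the arm or the gripper's body presses on something with over 40 N, if the wrist force passes 120 N, or if a joint passes its speed limit or range.

## Working session

There is one attempt and no reset: what is moved stays moved. The work goes in short steps, Python scripts to look and compute and a tool call to move; the robot and the scene stay as the last step left them, time stands still between calls to the robot, and variables do not carry over. Pictures are saved under pics/ and viewed, about 8 in all and at most 12, crops included, and the job is handed in when it is done.

Besides the shell and the picture viewer there is one more tool, called after "Request:" by a JSON object that holds its "api" and its "payload". move_arm: Moves the arm, as the interface text tells. Its arguments: {"type":"object","properties":{"moves":{"type":"array","items":{"type":"array","items":{"type":"number"}}},"grip_force":{"type":"number"}},"required":["moves"]}

```bash
mkdir -p pics
cat > h.py <<'E'
import numpy as np, cv2
from workcell import manip, cams
from scipy.spatial.transform import Rotation as R
def snap(n,f):
    im=cams.camera(n); cv2.imwrite(f'pics/{f}.png',im[:,:,::-1]); return im
def par(n):
    p=cams.camera_params(n); r=np.array(p['rotation'],float)
    if r.size==4: r=R.from_quat(r).as_matrix()
    elif r.size==3: r=R.from_rotvec(r).as_matrix()
    K=np.array([[p['fx'],0,p['cx']],[0,p['fy'],p['cy']],[0,0,1.]])
    return K,np.array(p['dist_coeffs'],float),np.array(p['xyz'],float),r.reshape(3,3)
def ray(n,uv):
    K,d,t,r=par(n); u=cv2.undistortPoints(np.array(uv,float).reshape(-1,1,2),K,d).reshape(-1,2)
    return t,np.c_[u[:,0],-u[:,1],-np.ones(len(u))]@r.T
def onz(n,uv,z):
    t,v=ray(n,uv); return t+v*((np.asarray(z)-t[2])/v[:,2])[:,None]
def proj(n,P):
    K,d,t,r=par(n); c=(np.array(P,float).reshape(-1,3)-t)@r; c=c*[1,-1,-1]
    return cv2.projectPoints(c,np.zeros(3),np.zeros(3),K,d)[0].reshape(-1,2)
E
python3 - <<'E'
from h import *
a=snap('top','t0');b=snap('side','s0')
cv2.imwrite('pics/t0b.png',cv2.resize(a[:,:,::-1],(800,600),interpolation=3))
cv2.imwrite('pics/s0b.png',cv2.resize(b[:,:,::-1],(800,600),interpolation=3))
for n in('top','side'):print(cams.camera_params(n))
print(manip.get_obs())
E
```

```text
{'fx': 497.05536148578966, 'fy': 497.05536148578966, 'cx': 262.23913239782985, 'cy': 187.984448020654, 'dist_coeffs': array([-0.2216521,  0.       ,  0.       ,  0.       ,  0.       ]), 'xyz': array([ 0.24028741, -0.00707709,  1.72793139]), 'rotation': array([-0.04407795,  0.03916025,  0.70902719, -0.70271193])}
{'fx': 373.65694997386686, 'fy': 373.65694997386686, 'cx': 256.96213983294666, 'cy': 192.00659687189201, 'dist_coeffs': array([-0.11762807,  0.        ,  0.        ,  0.        ,  0.        ]), 'xyz': array([0.3217858 , 0.86494722, 0.63354859]), 'rotation': array([-0.02822072,  0.48125932,  0.87403076, -0.06052508])}
{'clock': 0.1, 'joint_pos': array([ 1.07742351,  0.33279863, -0.06471034,  1.46087958,  0.02159914,
        1.34991218, -0.08851749]), 'joint_velocities': array([ 0.00057659, -0.00274334, -0.00011697, -0.00137327, -0.00113571,
       -0.00045925, -0.00050673]), 'tau': array([ 1.85158446e-03, -6.26741982e+01,  4.95559734e-02, -3.92432749e+01,
        1.63310312e-02,  6.89484179e-03, -2.51758047e-05]), 'position': array([ 0.28331376, -0.55667327,  0.20899119]), 'ee_rot': array([ 8.52521277e-01, -5.22692116e-01, -5.69306506e-04, -3.16001850e-04]), 'ft_force': array([ 0.65207757, -0.18022677, -0.06229019]), 'torque': array([ 0.07267505, -0.04386614,  0.02515879]), 'grip_width': 0.9954665069801178}
```

View pics/t0b.png

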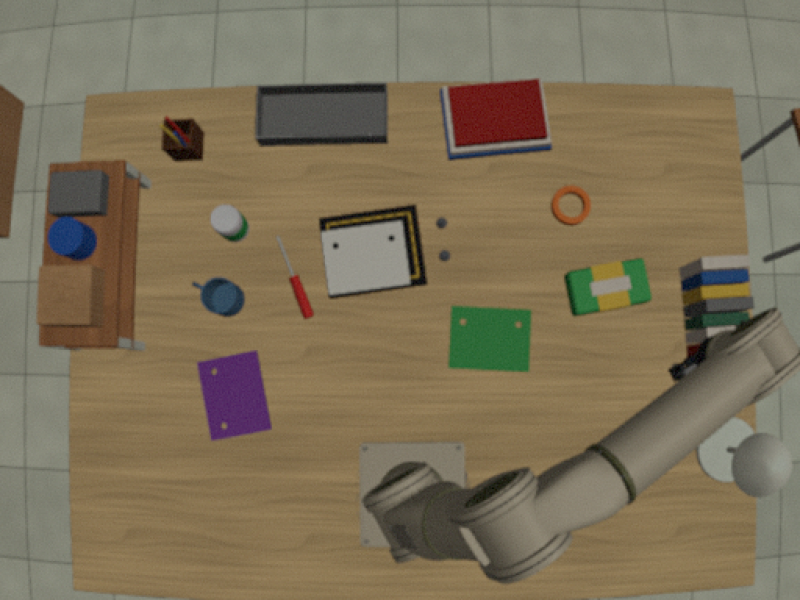

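View pics/s0b.png

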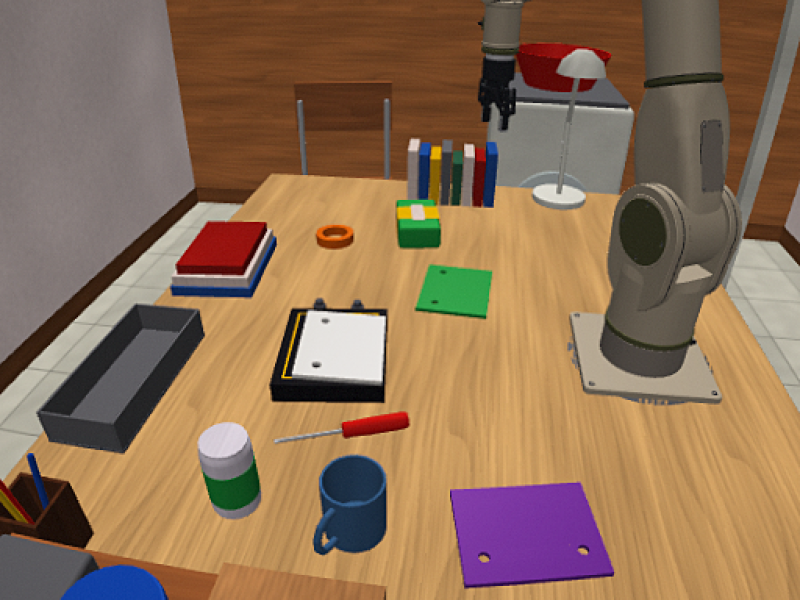

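The overview shows the white cover (centre about 366,257 in the 800x600 top view) on the black box. The yellow outline is exposed at the far and right sides, the nuts are to the right and the driver to the left. Next I measure with masks.

Run:
```python
from h import *
a=cv2.imread('pics/t0.png');b=cv2.imread('pics/s0.png')
A=cv2.resize(a[125:197,195:280],None,fx=7,fy=7,interpolation=cv2.INTER_CUBIC)
B=cv2.resize(b[185:262,168:258],None,fx=6,fy=6,interpolation=cv2.INTER_CUBIC)
h=max(A.shape[0],B.shape[0])
cv2.imwrite('pics/c0.png',A);cv2.imwrite('pics/c1.png',B)
for n,im,(x0,y0,x1,y1) in(('top',a,(195,125,280,197)),('side',b,(168,185,258,262))):
    hsv=cv2.cvtColor(im,cv2.COLOR_BGR2HSV);roi=np.zeros(im.shape[:2],np.uint8);roi[y0:y1,x0:x1]=255
    w=cv2.inRange(hsv,(0,0,130),(180,50,255))&roi
    c=max(cv2.findContours(w,0,2)[0],key=cv2.contourArea)
    q=cv2.approxPolyDP(cv2.convexHull(c),4,True).reshape(-1,2);print(n,'white',cv2.contourArea(c),q.tolist())
    fill=cv2.drawContours(np.zeros_like(w),[cv2.convexHull(c)],-1,255,-1)
    fill=cv2.erode(fill,np.ones((5,5)))
    hol=fill&~w
    g=im.max(2)
    m=cv2.connectedComponentsWithStats(hol)
    for i in range(1,m[0]):
        if m[2][i,4]>2:
            msk=m[1]==i; msk=cv2.dilate(msk.astype(np.uint8),np.ones((3,3)))>0
            ys,xs=np.nonzero(msk);wt=np.clip(200-g[ys,xs].astype(float),0,None)
            print(n,'hole',m[2][i,4],(xs*wt).sum()/wt.sum(),(ys*wt).sum()/wt.sum())
    yl=cv2.inRange(hsv,(20,100,60),(35,255,255))&roi
    print(n,'yellow',yl.sum()/255)
    bl=cv2.inRange(hsv,(0,0,0),(180,255,60))&roi
    c=max(cv2.findContours(bl|w,0,2)[0],key=cv2.contourArea)
    print(n,'box',cv2.approxPolyDP(cv2.convexHull(c),3,True).reshape(-1,2).tolist())
```

```text
top white 1974.0 [[256, 142], [261, 180], [210, 186], [206, 149]]
top hole 21 250.00931586608442 151.98049490538574
top hole 17 214.38717948717948 156.8919871794872
top yellow 629.0
top box [[260, 138], [265, 172], [261, 180], [210, 186], [206, 149], [215, 144]]
side white 2205.5 [[197, 199], [246, 202], [244, 243], [187, 241]]
side hole 7 207.73178137651823 204.917004048583
side hole 12 201.95138055222088 233.26530612244898
side yellow 120.0
side box [[246, 198], [245, 257], [174, 255], [173, 244], [187, 198], [227, 194]]
```

View pics/c0.png

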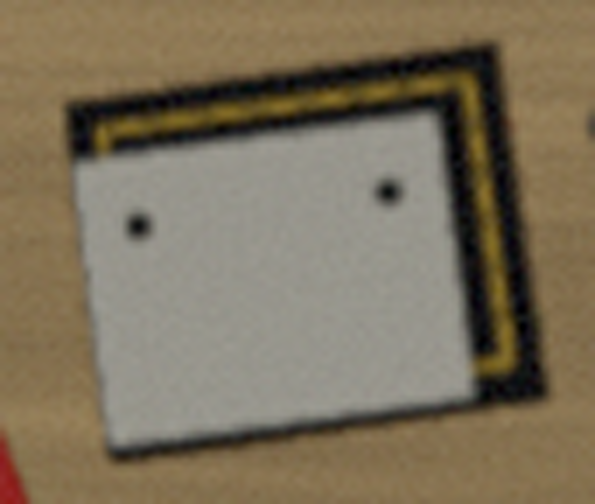

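View pics/c1.png

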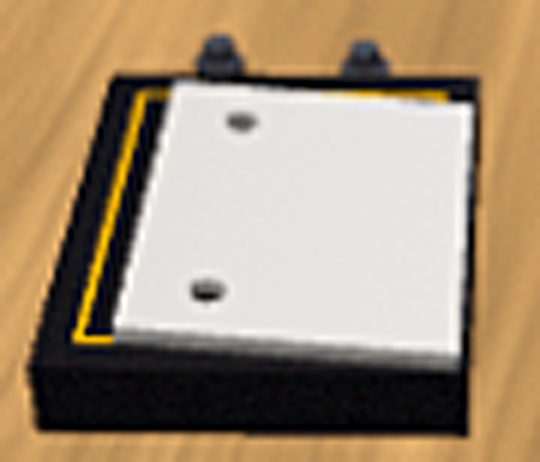

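```bash
cat > m.py <<'E'
from h import *
def o(c,s,off): return (np.array(c,float)+.5)/s-.5+off
T=lambda *c:o(c,7,[195,125]); S=lambda *c:o(c,6,[168,185])
bt=onz('top',T((68,103),(495,43),(547,395)),.035)
bs=onz('side',S((110,76),(480,78),(30,365)),.035)
yt=onz('top',T((100,128),(474,73),(512,370)),.035)
ys=onz('side',S((140,94),(77,341)),.035)
f=lambda p:np.round(p[:,:2]*1000,1).tolist()
print('box top-view FL,FR,NR',f(bt));print('box side FR,NR,FL',f(bs));print('yel FL FR NR',f(yt));print('yel side FR,FL',f(ys))
ht=[[250.009,151.98],[214.387,156.892]];hs=[[207.73,204.92],[201.95,233.27]]
print('holes top',f(onz('top',ht,.0525)),'side',f(onz('side',hs,.0525)))
t1,v1=ray('top',ht);t2,v2=ray('side',hs)
for a,b in zip(v1,v2):
    k=np.linalg.lstsq(np.c_[a,-b],t2-t1,rcond=None)[0];print('tri',(t1+a*k[0]+t2+b*k[1])/2*1000, np.linalg.norm(t1+a*k[0]-t2-b*k[1])*1000)
print('cover FR NR NL FL top', f(onz('top',T((437,110),(475,400),(112,446),(77,158)),[.055,.043,.043,.055])))
print('cover side FR NR NL FL', f(onz('side',S((172,82),(473,102),(460,355),(115,330)),[.055,.043,.043,.055])))
E
python3 m.py
```

```text
box top-view FL,FR,NR [[613.8, 204.7], [641.7, -8.5], [464.5, -32.3]]
box side FR,NR,FL [[644.3, -13.0], [465.2, -37.9], [614.2, 200.8]]
yel FL FR NR [[600.8, 188.6], [626.5, 2.1], [477.0, -15.3]]
yel side FR,FL [[625.3, 0.2], [599.7, 183.1]]
holes top [[563.3, 44.6], [547.6, 167.1]] side [[563.9, 41.1], [548.0, 164.6]]
tri [562.88488845  44.55870588  54.92542156] 0.10209604556549721
tri [547.28367404 166.88566791  54.35838612] 0.048924490914147786
cover FR NR NL FL top [[603.5, 20.3], [461.3, 3.0], [440.3, 180.7], [581.6, 197.5]]
cover side FR NR NL FL [[603.1, 17.0], [463.4, -4.9], [439.8, 177.5], [577.3, 196.9]]
```

```bash
cat >> h.py <<'E'
B=np.array([.540,.084]);YAW=.133
def w(bx,by): c,s=np.cos(YAW),np.sin(YAW); return B+[c*bx-s*by,s*bx+c*by]
def go(bx,by,z,ang=None):
    "box-frame mm target -> rotz deg, tool shift"
    o=manip.get_obs(); r=R.from_quat(o['ee_rot']); X=r.as_matrix()
    t=np.r_[w(bx/1e3,by/1e3),z]; a=np.degrees(np.arctan2(X[1,0],X[0,0]))
    d=X.T@(t-o['position'])
    tgt=R.from_euler('z',ang if ang is not None else a,degrees=True)*R.from_quat([1,0,0,0])
    print('world',t.round(4),'shift',d.round(4),'turn',(r.inv()*tgt).as_rotvec(degrees=True).round(2),'ang',a.round(2),'pos',o['position'].round(4),'F',o['ft_force'].round(1),'t',o['clock'])
def inbox(p):
    c,s=np.cos(YAW),np.sin(YAW); d=np.asarray(p)[...,:2]-B; return np.stack([d@[c,s],d@[-s,c]],-1)*1e3
E
python3 - <<'E'
from h import *
go(-16,127,.12,7.6)
f=lambda u,z:inbox(onz('top',np.array(u)*.64,z)).round()
print('mug',f([[222,290],[193,284]],.09),'can',f([[228,220]],.115),'driver',f([[300,297],[280,237],[312,316]],.015),'nuts',f([[441,223],[445,256]],.02))
E
```

```text
world [0.5073 0.2078 0.12  ] shift [-0.5796 -0.5464  0.0897] turn [-4.000e-02  7.000e-02 -7.063e+01] ang -63.03 pos [ 0.2833 -0.5567  0.209 ] F [ 0.7 -0.2 -0.1] t 0.1
mug [[-50. 334.]
 [-28. 397.]] can [[ 95. 299.]] driver [[ -79.  177.]
 [  63.  206.]
 [-125.  156.]] nuts [[  41. -158.]
 [ -35. -156.]]
```

Request:
{"api": "move_arm", "payload": {"moves": [[0,0,-70.6,-0.58,-0.546,0.0,0.085],[0,0,-70.6,-0.58,-0.546,0.0,0.085],[0,0,-70.6,-0.58,-0.546,0.0,0.085],[0,0,-70.6,-0.58,-0.546,0.0,0.085],[0,0,-70.6,-0.58,-0.546,0.0,0.085],[0,0,-70.6,-0.58,-0.546,0.0,0.085],[0,0,-70.6,-0.58,-0.546,0.0,0.085],[0,0,-70.6,-0.58,-0.546,0.0,0.085],[0,0,-70.6,-0.58,-0.546,0.0,0.085],[0,0,-70.6,-0.58,-0.546,0.0,0.085]]}}

```text
clock: 1.1
position: [0.4238, -0.0751, 0.2097]
ee_rot: [0.998, 0.067, 0.0, 0.0]
ft_force: [1.2, -0.6, -0.6]
grip_width: 0.991
```

```bash
python3 -c "
from h import *
go(-16,127,.12,7.6)"
```

```text
world [0.5073 0.2078 0.12  ] shift [ 0.1204 -0.2693  0.0895] turn [ 0.04 -0.01  0.05] ang 7.65 pos [ 0.4238 -0.0751  0.2097] F [ 1.2 -0.6 -0.6] t 1.1
```

Request:
{"api": "move_arm", "payload": {"moves": [[0,0,0,0.12,-0.269,0.0,0.085],[0,0,0,0.12,-0.269,0.0,0.085],[0,0,0,0.12,-0.269,0.0,0.085],[0,0,0,0.12,-0.269,0.0,0.085],[0,0,0,0.12,-0.269,0.0,0.085],[0,0,0,0.12,-0.269,0.0,0.085],[0,0,0,0.12,-0.269,0.09,0.085],[0,0,0,0.12,-0.269,0.13,0.085],[0,0,0,0.12,-0.269,0.13,0.085]]}}

```text
clock: 2.0
position: [0.5054, 0.2048, 0.0758]
ee_rot: [0.998, 0.066, -0.002, 0.0]
ft_force: [0.5, -0.0, -0.1]
grip_width: 0.997
```

Run:
```python
from h import *
go(-16,127,.026,7.6)
a=snap('side','s1')
cv2.imwrite('pics/s1c.png',cv2.resize(a[100:270,150:300,::-1],None,fx=3.5,fy=3.5,interpolation=2))
```

```text
world [0.5073 0.2078 0.026 ] shift [ 0.0025 -0.0027  0.0498] turn [0.04 0.23 0.02] ang 7.62 pos [0.5054 0.2048 0.0758] F [ 0.5 -0.  -0.1] t 2.0
```

View pics/s1c.png

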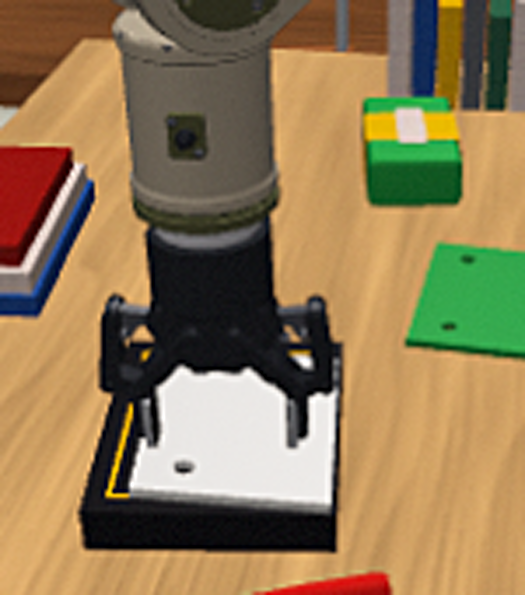

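Run:
```python
from h import *
o=manip.get_obs();X=R.from_quat(o['ee_rot']).as_matrix()
for z in(0,-.013,-.026):
  print(z,((proj('side',[o['position']+X@[s*.0455,0,z] for s in(1,-1)])-[150,100])*3.5).round())
```

```text
0 [[162. 485.]
 [297. 486.]]
-0.013 [[160. 470.]
 [296. 471.]]
-0.026 [[158. 455.]
 [296. 455.]]
```

Run:
```python
from h import *
a=snap('side','s2')
o=manip.get_obs();X=R.from_quat(o['ee_rot']).as_matrix();print(o['position'],o['clock'],o['grip_width'])
c=cv2.resize(a[170:262,160:265,::-1],None,fx=6,fy=6,interpolation=2)
for z,col in((0,(0,0,255)),(-.013,(0,255,0)),(-.026,(255,0,0))):
  for s in(1,-1):
    for y in(-.011,.011):
      p=((proj('side',o['position']+X@[s*.0455,y,z])[0]-[160,170]+.5)*6).astype(int);cv2.circle(c,tuple(int(i) for i in p),3,col,-1)
cv2.imwrite('pics/s2c.png',c)
```

```text
[0.504392   0.20404017 0.07548947] 2.1 0.9938819753225991
```

View pics/s2c.png

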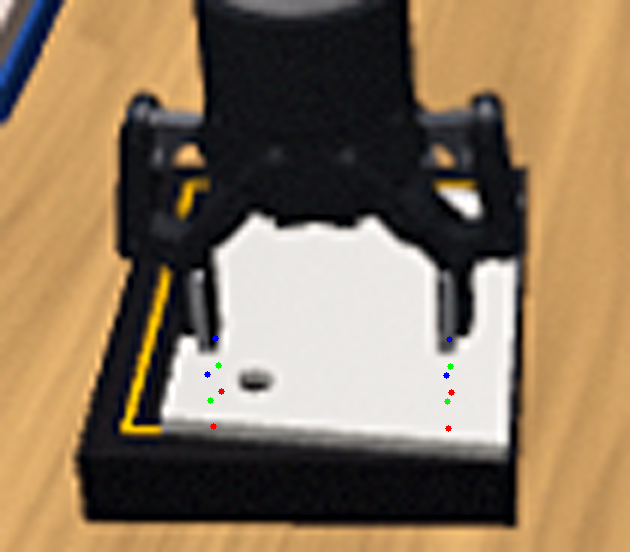

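Request:
{"api": "move_arm", "payload": {"moves": [[0,0,0,0,0,0,0],[0,0,0,0,0,0,0],[0,0,0,0,0,0,0],[0,0,0,0,0,0,0],[0,0,0,0,0,0,0],[0,0,0,0,0,0,0],[0,0,0,0,0,0,0]], "grip_force": 20}}

```text
clock: 2.8
position: [0.5074, 0.2053, 0.0798]
ee_rot: [0.998, 0.066, 0.0, 0.0]
ft_force: [0.5, -1.0, 0.3]
grip_width: 0.002
```

Run:
```python
from h import *
a=snap('side','s3')
o=manip.get_obs();X=R.from_quat(o['ee_rot']).as_matrix();print(o['position'],o['clock'],o['grip_width'],X.round(3))
c=cv2.resize(a[170:262,160:265,::-1],None,fx=6,fy=6,interpolation=2)
for z,col in((0,(0,0,255)),(-.013,(0,255,0)),(-.026,(255,0,0))):
    for y in(-.011,.011):
      p=((proj('side',o['position']+X@[0,y,z])[0]-[160,170]+.5)*6).astype(int);cv2.circle(c,tuple(int(i) for i in p),3,col,-1)
cv2.imwrite('pics/s3c.png',c)
b=snap('top','t3');cv2.imwrite('pics/t3c.png',cv2.resize(b[125:197,195:280,::-1],None,fx=7,fy=7,interpolation=2))
```

```text
[0.50733146 0.20532371 0.0797497 ] 2.85 1.4052426404256924e-05 [[ 0.991  0.132  0.   ]
 [ 0.132 -0.991 -0.   ]
 [ 0.     0.    -1.   ]]
```

View pics/s3c.png

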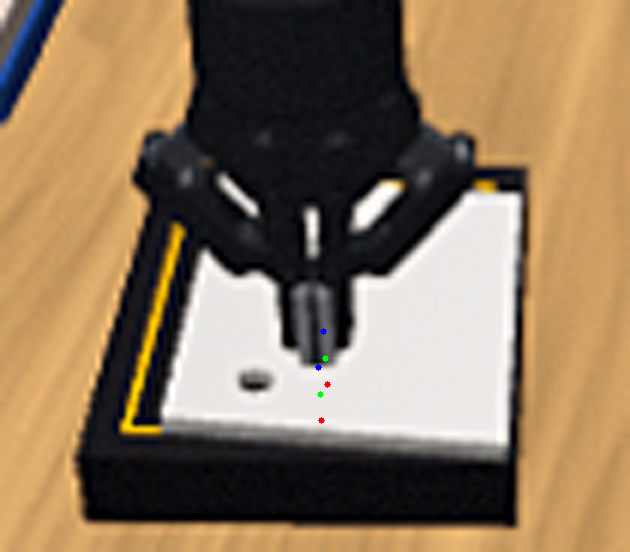

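Run:
```python
from h import *
b=cv2.imread('pics/t3.png')
c=cv2.resize(b[115:197,180:280],None,fx=7,fy=7,interpolation=2)
P=np.array([.50733,.20532,.07975]);X=R.from_euler('z',7.6,degrees=True).as_matrix()@np.diag([1,-1,-1])
for z,col in((0,(0,0,255)),(-.026,(255,0,0))):
    for y in(-.011,.011):
      p=((proj('top',P+X@[0,y,z])[0]-[180,115]+.5)*7).astype(int);cv2.circle(c,tuple(int(i) for i in p),3,col,-1)
cv2.imwrite('pics/t3d.png',c)
```

```text
(no output)
```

View pics/t3d.png

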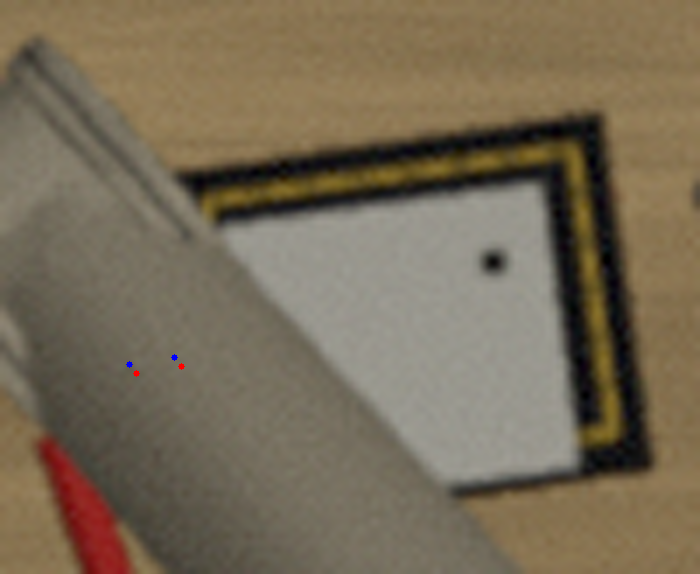

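```bash
python3 -c "
from h import *
go(80,20,.07,7.6)"
```

```text
world [0.6166 0.1144 0.07  ] shift [0.0964 0.1045 0.0097] turn [ 0.   -0.   -0.03] ang 7.57 pos [0.5073 0.2053 0.0797] F [ 0.8  0.3 -0.7] t 2.9
```

Request:
{"api": "move_arm", "payload": {"moves": [[0,0,0,0.096,0.105,0,0],[0,0,0,0.096,0.105,0,0],[0,0,0,0.096,0.105,0,0],[0,0,0,0.096,0.105,0.01,0],[0,0,0,0.096,0.105,0.02,0],[0,0,0,0.096,0.105,0.025,0],[0,0,0,0.096,0.105,0.03,0],[0,0,0,0.096,0.105,0.034,0],[0,0,0,0.096,0.105,0.038,0],[0,0,0,0.096,0.105,0.038,0]]}}

```text
clock: 3.9
position: [0.6159, 0.1141, 0.0413]
ee_rot: [0.998, 0.066, -0.0, 0.0]
ft_force: [-0.1, -0.5, -0.0]
grip_width: -0.001
```

Run:
```python
from h import *
a=snap('side','s4')
o=manip.get_obs();X=R.from_quat(o['ee_rot']).as_matrix();print(o['position'],o['clock'],o['ft_force'])
c=cv2.resize(a[150:262,150:265,::-1],None,fx=6,fy=6,interpolation=2)[:600]
for z,col in((0,(0,0,255)),(-.026,(255,0,0))):
    for y in(-.011,.011):
      p=((proj('side',o['position']+X@[0,y,z])[0]-[150,150]+.5)*6).astype(int);cv2.circle(c,tuple(int(i) for i in p),3,col,-1)
cv2.imwrite('pics/s4c.png',c)
```

```text
[0.61618115 0.11407381 0.04167956] 3.95 [-0.44247921 -0.34122076 -0.06603925]
```

View pics/s4c.png

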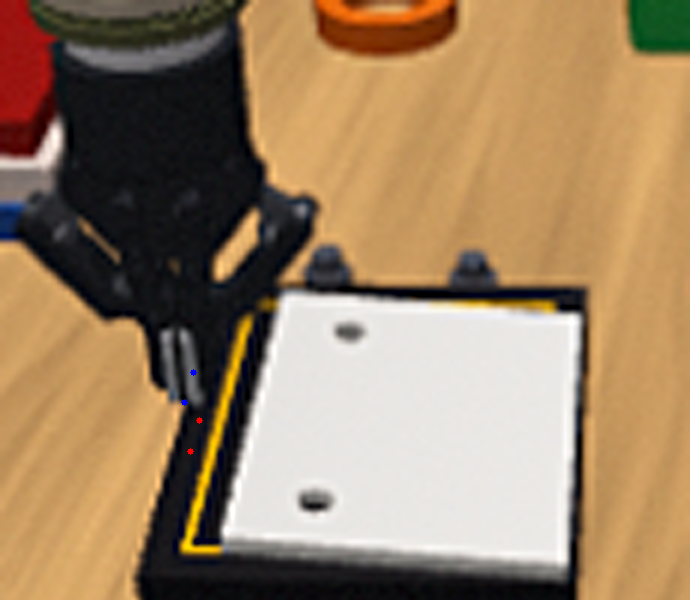

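The shut tips end around (185,402) while the TCP projects to about (195,435), so the tips look set back from the TCP. I'll check by a gentle touch on the box's far rim.

Request:
{"api": "move_arm", "payload": {"moves": [[0,0,0,0,0,0.001,0],[0,0,0,0,0,0.002,0],[0,0,0,0,0,0.003,0],[0,0,0,0,0,0.004,0],[0,0,0,0,0,0.005,0],[0,0,0,0,0,0.006,0],[0,0,0,0,0,0.007,0],[0,0,0,0,0,0.0075,0]]}}

```text
clock: 4.75
position: [0.6163, 0.1139, 0.0341]
ee_rot: [0.998, 0.066, -0.0, 0.0]
ft_force: [-0.0, -0.2, -0.1]
grip_width: -0.002
```

Request:
{"api": "move_arm", "payload": {"moves": [[0,0,0,0,0,0.001,0],[0,0,0,0,0,0.002,0],[0,0,0,0,0,0.003,0],[0,0,0,0,0,0.004,0]]}}

```text
clock: 5.15
position: [0.6163, 0.1139, 0.0301]
ee_rot: [0.998, 0.066, 0.0, 0.0]
ft_force: [0.6, 0.6, 0.5]
grip_width: 0.001
```

Request:
{"api": "move_arm", "payload": {"moves": [[0,0,0,0,0,0.001,0],[0,0,0,0,0,0.002,0],[0,0,0,0,0,0.003,0],[0,0,0,0,0,0.004,0],[0,0,0,0,0,0.004,0]]}}

```text
clock: 5.65
position: [0.6162, 0.1139, 0.026]
ee_rot: [0.998, 0.066, -0.0, 0.0]
ft_force: [-0.4, -0.5, -0.7]
grip_width: 0.0
```

Request:
{"api": "move_arm", "payload": {"moves": [[0,0,0,0,0,0.001,0],[0,0,0,0,0,0.002,0],[0,0,0,0,0,0.003,0],[0,0,0,0,0,0.004,0],[0,0,0,0,0,0.004,0]]}}

```text
clock: 6.15
position: [0.6162, 0.1139, 0.022]
ee_rot: [0.998, 0.066, -0.0, 0.0]
ft_force: [0.6, -0.4, -0.5]
grip_width: -0.003
```

Request:
{"api": "move_arm", "payload": {"moves": [[0,0,0,0,0,0.001,0],[0,0,0,0,0,0.002,0],[0,0,0,0,0,0.002,0]]}}

```text
clock: 6.45
position: [0.6162, 0.1139, 0.0201]
ee_rot: [0.998, 0.066, -0.0, 0.0]
ft_force: [0.1, 0.5, 0.9]
grip_width: 0.001
```

Request:
{"api": "move_arm", "payload": {"moves": [[0,0,0,0,0,0.001,0],[0,0,0,0,0,0.002,0],[0,0,0,0,0,0.003,0],[0,0,0,0,0,0.003,0]]}}

```text
clock: 6.85
position: [0.6162, 0.1139, 0.017]
ee_rot: [0.998, 0.066, -0.0, 0.0]
ft_force: [-0.1, -0.3, -0.8]
grip_width: -0.001
```

Request:
{"api": "move_arm", "payload": {"moves": [[0,0,0,0,0,0.001,0],[0,0,0,0,0,0.002,0],[0,0,0,0,0,0.002,0]]}}

```text
clock: 7.15
position: [0.6162, 0.1139, 0.015]
ee_rot: [0.998, 0.066, -0.0, 0.0]
ft_force: [0.4, -0.2, 0.3]
grip_width: 0.0
```

Run:
```python
from h import *
a=snap('side','s5')
o=manip.get_obs();X=R.from_quat(o['ee_rot']).as_matrix();print(o['position'],o['clock'],o['ft_force'])
c=cv2.resize(a[165:262,150:265,::-1],None,fx=6,fy=6,interpolation=2)
for z,col in((0,(0,0,255)),(-.026,(255,0,0))):
    for y in(-.011,.011):
      p=((proj('side',o['position']+X@[0,y,z])[0]-[150,165]+.5)*6).astype(int);cv2.circle(c,tuple(int(i) for i in p),3,col,-1)
cv2.imwrite('pics/s5c.png',c)
```

```text
[0.61628097 0.11391776 0.01510994] 7.2 [ 0.1730979  -0.08104241  0.26075549]
```

View pics/s5c.png

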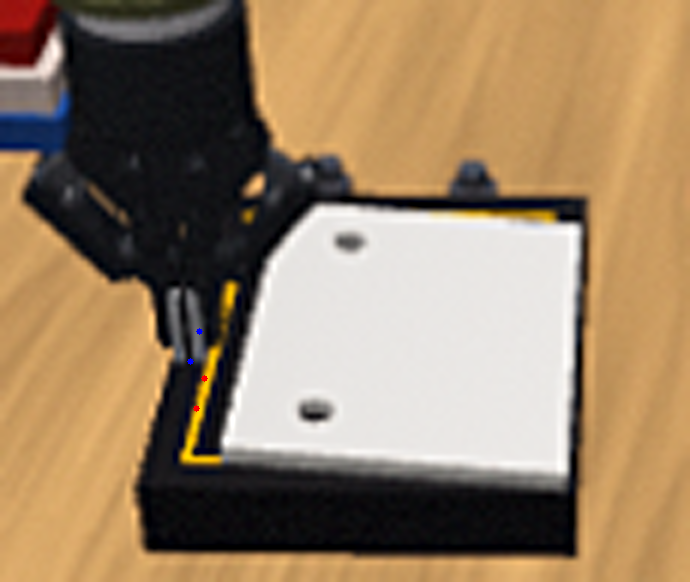

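Run:
```python
from h import *
uv=[[150+190/6-.4,165+362/6-.4]]
for z in(.015,.025,.035,.04,.045,.05): print(z,onz('side',uv,z).round(4))
```

```text
0.015 [[0.6277 0.0928 0.015 ]]
0.025 [[0.6227 0.1053 0.025 ]]
0.035 [[0.6178 0.1177 0.035 ]]
0.04 [[0.6153 0.124  0.04  ]]
0.045 [[0.6128 0.1302 0.045 ]]
0.05 [[0.6103 0.1365 0.05  ]]
```

Request:
{"api": "move_arm", "payload": {"moves": [[0,0,0,0,0,0.001,0],[0,0,0,0,0,0.002,0],[0,0,0,0,0,0.002,0]]}}

```text
clock: 7.5
position: [0.6164, 0.114, 0.0136]
ee_rot: [0.998, 0.066, 0.0, 0.0]
ft_force: [-2.0, 0.4, 4.4]
grip_width: 0.002
```

Request:
{"api": "move_arm", "payload": {"moves": [[0,0,0,0,0,0.001,0],[0,0,0,0,0,0.002,0],[0,0,0,0,0,0.002,0]]}}

```text
clock: 7.8
position: [0.6165, 0.1139, 0.0135]
ee_rot: [0.998, 0.066, 0.0, 0.001]
ft_force: [-9.9, -3.2, 23.3]
grip_width: 0.002
```

Request:
{"api": "move_arm", "payload": {"moves": [[0,0,0,0,0,0.001,0],[0,0,0,0,0,0.002,0],[0,0,0,0,0,0.002,0]]}}

```text
clock: 8.1
position: [0.6166, 0.114, 0.0134]
ee_rot: [0.998, 0.066, 0.0, 0.001]
ft_force: [-17.9, -6.4, 41.8]
grip_width: -0.004
```

Request:
{"api": "move_arm", "payload": {"moves": [[0,0,0,0,0,-0.03,0.0],[0,0,0,0,0,-0.06,0.085],[0,0,0,0,0,-0.06,0.085],[0,0,0,0,0,-0.06,0.085],[0,0,0,0,0,-0.06,0.085],[0,0,0,0,0,-0.06,0.085],[0,0,0,0,0,-0.06,0.085]]}}

```text
clock: 8.8
position: [0.6158, 0.1138, 0.0683]
ee_rot: [0.998, 0.066, -0.001, 0.0]
ft_force: [0.7, 0.2, -0.0]
grip_width: 0.985
```

```bash
python3 -c "
from h import *
go(-10,-92,.02,7.6)"
```

```text
world [ 0.5423 -0.0085  0.02  ] shift [-0.089   0.1116  0.0484] turn [-0.    0.08 -0.02] ang 7.58 pos [0.6158 0.1138 0.0683] F [ 0.7  0.2 -0. ] t 8.8
```

Request:
{"api": "move_arm", "payload": {"moves": [[0,0,0,-0.089,0.112,0,0.085],[0,0,0,-0.089,0.112,0,0.085],[0,0,0,-0.089,0.112,0,0.085],[0,0,0,-0.089,0.112,0.02,0.085],[0,0,0,-0.089,0.112,0.04,0.085],[0,0,0,-0.089,0.112,0.055,0.085],[0,0,0,-0.089,0.112,0.06,0.085],[0,0,0,-0.089,0.112,0.061,0.085],[0,0,0,-0.089,0.112,0.061,0.085]]}}

```text
clock: 9.7
position: [0.5433, -0.0083, 0.0086]
ee_rot: [0.998, 0.066, 0.0, -0.0]
ft_force: [-0.4, -0.1, 0.3]
grip_width: 0.993
```

Request:
{"api": "move_arm", "payload": {"moves": [[0,0,0,0,0,0.001,0.085],[0,0,0,0,0,0.002,0.085],[0,0,0,0,0,0.003,0.085],[0,0,0,0,0,0.003,0.085]]}}

```text
clock: 10.1
position: [0.5429, -0.0089, 0.0053]
ee_rot: [0.998, 0.066, 0.0, 0.0]
ft_force: [-0.6, -1.1, 0.3]
grip_width: 0.997
```

Request:
{"api": "move_arm", "payload": {"moves": [[0,0,0,0,0,0.001,0.085],[0,0,0,0,0,0.002,0.085],[0,0,0,0,0,0.002,0.085]]}}

```text
clock: 10.4
position: [0.5428, -0.0088, 0.0031]
ee_rot: [0.998, 0.066, -0.0, 0.0]
ft_force: [0.2, -0.5, -0.1]
grip_width: 0.994
```

Request:
{"api": "move_arm", "payload": {"moves": [[0,0,0,0,0,0.001,0.085],[0,0,0,0,0,0.002,0.085],[0,0,0,0,0,0.002,0.085]]}}

```text
clock: 10.7
position: [0.5428, -0.0088, 0.0011]
ee_rot: [0.998, 0.066, -0.0, 0.0]
ft_force: [0.7, -0.6, 0.3]
grip_width: 0.994
```

Request:
{"api": "move_arm", "payload": {"moves": [[0,0,0,0,0,0.001,0.085],[0,0,0,0,0,0.002,0.085],[0,0,0,0,0,0.002,0.085]]}}

```text
clock: 11.0
position: [0.543, -0.0088, 0.0005]
ee_rot: [0.998, 0.066, 0.0, 0.001]
ft_force: [-7.2, -0.9, 17.4]
grip_width: 0.992
```

Request:
{"api": "move_arm", "payload": {"moves": [[0,0,0,0,0,-0.04,0.085],[0,0,0,0,0,-0.07,0.085],[0,0,0,0,-0.05,-0.07,0.085],[0,0,0,0,-0.1,-0.07,0.085],[0,0,0,0,-0.15,-0.07,0.085],[0,0,0,0,-0.2,-0.07,0.085],[0,0,0,0,-0.222,-0.07,0.085],[0,0,0,0,-0.222,-0.07,0.085],[0,0,0,0,-0.222,-0.07,0.085]]}}

```text
clock: 11.9
position: [0.5135, 0.2111, 0.069]
ee_rot: [0.998, 0.066, -0.0, 0.0]
ft_force: [-0.2, -0.8, -0.9]
grip_width: 0.999
```

```bash
python3 -c "
from h import *
go(-15,130,.005,7.6)"
```

```text
world [0.5079 0.2109 0.005 ] shift [-0.0056 -0.0006  0.064 ] turn [0.02 0.01 0.02] ang 7.62 pos [0.5135 0.2111 0.069 ] F [-0.2 -0.8 -0.9] t 11.9
```

Request:
{"api": "move_arm", "payload": {"moves": [[0,0,0,-0.005,0,0.03,0.085],[0,0,0,-0.005,0,0.05,0.085],[0,0,0,-0.005,0,0.06,0.085],[0,0,0,-0.005,0,0.064,0.085],[0,0,0,-0.005,0,0.064,0.085],[0,0,0,-0.005,0.003,0.064,0.085],[0,0,0,-0.005,0.006,0.064,0.085],[0,0,0,-0.005,0.009,0.064,0.085],[0,0,0,-0.005,0.009,0.064,0.085]]}}

```text
clock: 12.8
position: [0.5102, 0.201, 0.0055]
ee_rot: [0.998, 0.066, 0.0, 0.0]
ft_force: [0.4, 0.3, -1.2]
grip_width: 1.0
```

Request:
{"api": "move_arm", "payload": {"moves": [[0,0,0,0,0.002,0,0.085],[0,0,0,0,0.004,0,0.085],[0,0,0,0,0.006,0,0.085],[0,0,0,0,0.008,0,0.085],[0,0,0,0,0.008,0,0.085]]}}

```text
clock: 13.3
position: [0.511, 0.1936, 0.0052]
ee_rot: [0.998, 0.066, 0.0, 0.0]
ft_force: [-0.5, 1.3, 0.0]
grip_width: 0.994
```

```bash
cat >> h.py <<'E'
OFF=np.array([194.7,124.7])
def holes(n,name):
    a=snap(n,name); im=a[:,:,::-1].copy(); hsv=cv2.cvtColor(im,cv2.COLOR_BGR2HSV)
    x0,y0,x1,y1=(195,125,280,197) if n=='top' else (168,185,258,262)
    roi=np.zeros(im.shape[:2],np.uint8);roi[y0:y1,x0:x1]=255
    wm=cv2.inRange(hsv,(0,0,130),(180,50,255))&roi
    hs=[];g=im.max(2)
    cs=[c for c in cv2.findContours(wm,cv2.RETR_CCOMP,cv2.CHAIN_APPROX_NONE)[0] if 6<cv2.contourArea(c)<60]
    for c in cs:
        m=cv2.dilate(cv2.drawContours(np.zeros_like(wm),[c],-1,255,-1),np.ones((3,3)))
        ys,xs=np.nonzero(m);wt=np.clip(200-g[ys,xs].astype(float),0,None)
        hs.append([(xs*wt).sum()/wt.sum(),(ys*wt).sum()/wt.sum()])
    b=max(cv2.findContours(wm,0,2)[0],key=cv2.contourArea)
    q=cv2.approxPolyDP(cv2.convexHull(b),4,True).reshape(-1,2)
    hs=np.array(hs).reshape(-1,2)
    P=onz(n,hs,.0535) if len(hs) else hs
    print(n,'holes px',hs.round(1).tolist(),'box mm',inbox(P).round(1).tolist() if len(hs) else '','quad',q.tolist())
    return a
E
python3 -c "
from h import *
holes('side','s6')
go(-15,110,.005,7.6)"
```

```text
side holes px [[240.2, 237.9], [201.8, 231.7], [232.8, 220.8], [192.3, 220.9]] box mm [[-76.8, 96.5], [19.4, 74.1], [-55.2, 27.5], [49.8, 29.5]] quad [[196, 232], [202, 227], [222, 228], [231, 240], [198, 240]]
world [0.5105 0.191  0.005 ] shift [-0.0008  0.0024  0.0002] turn [ 0.01 -0.01 -0.03] ang 7.57 pos [0.511  0.1935 0.0052] F [-0.5  0.6  1.6] t 13.35
```

Request:
{"api": "move_arm", "payload": {"moves": [[0,0,0,0,0.002,0,0.085],[0,0,0,0,0.004,0,0.085],[0,0,0,0,0.006,0,0.085],[0,0,0,0,0.008,0,0.085],[0,0,0,0,0.01,0,0.085],[0,0,0,0,0.01,0,0.085]]}}

```text
clock: 13.95
position: [0.5123, 0.1833, 0.0052]
ee_rot: [0.998, 0.066, 0.0, 0.0]
ft_force: [-0.5, 0.1, -0.6]
grip_width: 1.0
```

```bash
python3 -c "
from h import *
holes('side','s7')
go(-15,99,.005,7.6)"
```

```text
side holes px [[240.3, 234.7], [202.4, 229.1], [234.0, 219.3], [192.9, 218.5]] box mm [[-76.7, 84.1], [19.4, 63.5], [-57.9, 21.1], [49.6, 19.3]] quad [[231, 232], [230, 239], [197, 235], [202, 225], [222, 225]]
world [0.512  0.1801 0.005 ] shift [-0.0007  0.0031  0.0001] turn [ 0.03  0.   -0.05] ang 7.55 pos [0.5123 0.1833 0.0051] F [ 0.5  0.2 -0.6] t 14.0
```

Request:
{"api": "move_arm", "payload": {"moves": [[0,0,0,0,0.001,0,0.085],[0,0,0,0,0.002,0,0.085],[0,0,0,0,0.003,0,0.085],[0,0,0,0,0.003,0,0.085],[0,0,0,0,0,0,0.085],[0,0,0,0,-0.02,0,0.085],[0,0,0,0,-0.02,-0.05,0.085],[0,0,0,-0.06,-0.02,-0.1,0.085],[0,0,0,-0.1,0.03,-0.1,0.085],[0,0,0,-0.1,0.03,-0.1,0.085]]}}

```text
clock: 15.0
position: [0.4154, 0.1399, 0.1056]
ee_rot: [0.998, 0.066, 0.0, 0.001]
ft_force: [0.3, -1.5, -0.1]
grip_width: 0.994
```

```bash
python3 -c "
from h import *
holes('side','s8')
go(-100,110,.105,7.6)"
```

```text
side holes px [[202.8, 228.6], [208.2, 201.2]] box mm [[18.5, 61.5], [18.7, -62.7]] quad [[197, 196], [245, 198], [243, 240], [188, 236]]
world [0.4263 0.1798 0.105 ] shift [ 0.0182 -0.041   0.0006] turn [ 0.25  0.06 -0.08] ang 7.52 pos [0.4136 0.1368 0.1058] F [ 1.5 -0.1 -0.9] t 15.05
```

```bash
python3 -c "
from h import *
go(-112,0,.08,97.6); print(manip.get_obs()['joint_pos'].round(2))"
```

```text
world [0.429  0.0691 0.08  ] shift [0.0064 0.069  0.0261] turn [  0.15   0.24 -90.08] ang 7.52 pos [0.4136 0.1368 0.1058] F [ 1.5 -0.1 -0.9] t 15.05
[ 0.48  0.07 -0.92  2.02  0.07  1.08 -0.34]
```

Request:
{"api": "move_arm", "payload": {"moves": [[0,0,-90,0.006,0.069,0,0.085],[0,0,-90,0.006,0.069,0,0.085],[0,0,-90,0.006,0.069,0,0.085],[0,0,-90,0.006,0.069,0,0.085],[0,0,-90,0.006,0.069,0,0.085],[0,0,-90,0.006,0.069,0,0.085],[0,0,-90,0.006,0.069,0,0.085],[0,0,-90,0.006,0.069,0,0.085],[0,0,-90,0.006,0.069,0,0.085],[0,0,-90,0.006,0.069,0,0.085]]}}

```text
clock: 16.05
position: [0.4321, 0.0733, 0.1052]
ee_rot: [0.693, 0.72, -0.0, 0.0]
ft_force: [-0.1, -1.2, 0.9]
grip_width: 0.993
```

Request:
{"api": "move_arm", "payload": {"moves": [[0,0,-8,0,0,0,0.085],[0,0,-8,0,0,0,0.085],[0,0,-8,0,0,0,0.085]]}}

```text
clock: 16.35
position: [0.4321, 0.0733, 0.1052]
ee_rot: [0.646, 0.764, -0.0, 0.0]
ft_force: [1.0, -0.2, 0.4]
grip_width: 0.998
```

```bash
python3 -c "
from h import *
go(-112,0,.005,97.6)"
```

```text
world [0.429  0.0691 0.005 ] shift [-0.0036 -0.0038  0.1002] turn [0.   0.01 1.99] ang 99.59 pos [0.4321 0.0733 0.1052] F [ 1.  -0.2  0.4] t 16.35
```

Request:
{"api": "move_arm", "payload": {"moves": [[0,0,2,-0.004,-0.004,0.03,0.085],[0,0,2,-0.004,-0.004,0.06,0.085],[0,0,2,-0.004,-0.004,0.085,0.085],[0,0,2,-0.004,-0.004,0.095,0.085],[0,0,2,-0.004,-0.004,0.1,0.085],[0,0,2,-0.004,-0.004,0.1,0.085]]}}

```text
clock: 16.95
position: [0.429, 0.0689, 0.0054]
ee_rot: [0.658, 0.753, 0.0, -0.0]
ft_force: [0.3, -0.0, -0.4]
grip_width: 0.996
```

```bash
python3 -c "
from h import *
go(-96,0,.005,97.6)
holes('side','s9')"
```

```text
world [0.4448 0.0713 0.005 ] shift [0.0002 0.016  0.0004] turn [ 0.   -0.01  0.17] ang 97.77 pos [0.429  0.0689 0.0054] F [ 0.3 -0.  -0.4] t 16.95
side holes px [[202.8, 228.6], [208.2, 201.2]] box mm [[18.4, 61.5], [18.6, -62.7]] quad [[197, 196], [245, 198], [243, 240], [188, 236]]
```

Push in +x by 20 mm, then measure.

Request:
{"api": "move_arm", "payload": {"moves": [[0,0,0,0,0.004,0,0.085],[0,0,0,0,0.008,0,0.085],[0,0,0,0,0.012,0,0.085],[0,0,0,0,0.014,0,0.085],[0,0,0,0,0.016,0,0.085],[0,0,0,0,0.018,0,0.085],[0,0,0,0,0.02,0,0.085],[0,0,0,0,0.02,0,0.085]]}}

```text
clock: 17.8
position: [0.4488, 0.0715, 0.0052]
ee_rot: [0.657, 0.754, 0.0, 0.0]
ft_force: [-0.9, -0.3, -0.8]
grip_width: 0.994
```

```bash
python3 -c "
from h import *
go(-80,0,.005,97.6)
holes('side','s10')"
```

```text
world [0.4607 0.0734 0.005 ] shift [0.0003 0.012  0.0002] turn [ 0.01 -0.    0.23] ang 97.83 pos [0.4488 0.0715 0.0052] F [-0.9 -0.3 -0.8] t 17.8
side holes px [[200.7, 228.6], [205.9, 201.1]] box mm [[23.9, 61.6], [25.0, -62.8]] quad [[195, 196], [240, 198], [242, 238], [186, 236]]
```

Request:
{"api": "move_arm", "payload": {"moves": [[0,0,0,0,0.001,0,0.085],[0,0,0,0,0.002,0,0.085],[0,0,0,0,0.003,0,0.085],[0,0,0,0,0.004,0,0.085],[0,0,0,0,0.005,0,0.085],[0,0,0,0,0.006,0,0.085],[0,0,0,0,0.006,0,0.085]]}}

```text
clock: 18.55
position: [0.4551, 0.0723, 0.0054]
ee_rot: [0.657, 0.754, 0.0, 0.0]
ft_force: [-0.5, 0.2, 0.4]
grip_width: 0.999
```

```bash
python3 -c "
from h import *
go(-80,0,.005,97.6)
holes('side','s11')"
```

```text
world [0.4607 0.0734 0.005 ] shift [0.0003 0.0057 0.0004] turn [ 0.05 -0.01  0.22] ang 97.82 pos [0.4551 0.0723 0.0054] F [-0.5  0.2  0.4] t 18.55
side holes px [[197.4, 231.4], [203.1, 203.8]] box mm [[30.8, 72.8], [31.3, -49.3]] quad [[192, 199], [237, 199], [238, 238], [183, 239]]
```

Both holes dropped about 2.8 px in the image, so the cover appears to have fallen over the pins. I'll retreat and check.

Request:
{"api": "move_arm", "payload": {"moves": [[0,0,0,0,-0.005,0,0.085],[0,0,0,0,-0.02,0,0.085],[0,0,0,0,-0.02,-0.05,0.085],[0,0,0,0,-0.02,-0.1,0.085],[0,0,0,0,-0.02,-0.15,0.085],[0,0,0,0.05,-0.02,-0.2,0.085],[0,0,0,0.1,-0.02,-0.2,0.085],[0,0,0,0.15,-0.02,-0.2,0.085],[0,0,0,0.2,-0.02,-0.2,0.085],[0,0,0,0.25,-0.02,-0.2,0.085]]}}

```text
clock: 19.6
position: [0.4027, 0.3027, 0.2056]
ee_rot: [0.658, 0.753, 0.001, 0.001]
ft_force: [1.1, -0.9, 0.8]
grip_width: 0.997
```

Request:
{"api": "move_arm", "payload": {"moves": [[0,0,0,0.05,0,0,0.085],[0,0,0,0.1,0,0,0.085],[0,0,0,0.15,0,0,0.085],[0,0,0,0.15,0,0,0.085]]}}

```text
clock: 20.0
position: [0.3755, 0.4574, 0.2044]
ee_rot: [0.652, 0.758, -0.0, -0.003]
ft_force: [-0.7, -0.2, -0.1]
grip_width: 0.991
```

Run:
```python
from h import *
a=holes('top','t12');b=holes('side','s12')
for n,uv in(('side',[[197.4,231.4],[203.1,203.8]]),): print(inbox(onz(n,uv,.043)).round(1))
A=cv2.resize(a[125:197,195:280,::-1],(400,340),interpolation=2);B=cv2.resize(b[185:262,168:258,::-1],(398,340),interpolation=2)
cv2.imwrite('pics/f12.png',np.hstack([A,B]))
print(manip.get_obs()['position'],manip.get_obs()['clock'])
```

```text
top holes px [[219.2, 152.5], [254.4, 147.4]] box mm [[31.2, 62.7], [31.4, -59.3]] quad [[260, 137], [266, 175], [216, 183], [211, 144]]
side holes px [[197.4, 231.4], [203.1, 203.8]] box mm [[30.8, 72.8], [31.1, -49.3]] quad [[240, 216], [237, 239], [183, 239], [193, 198], [225, 199]]
[[ 33.3  59.7]
 [ 33.9 -64.9]]
[0.38034066 0.45162052 0.20460225] 20.1
```

View pics/f12.png

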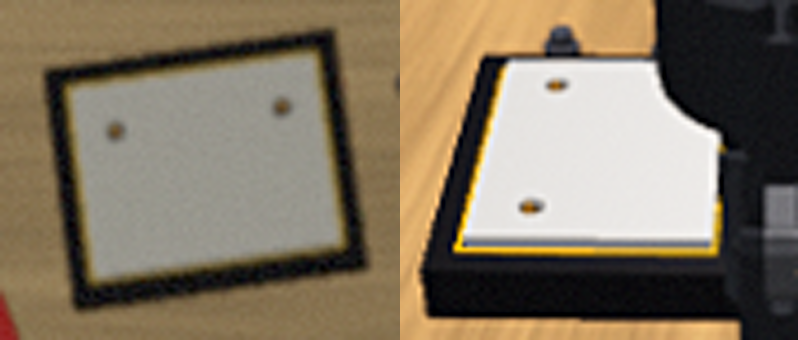

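The cover now sits evenly inside the yellow outline, with a brass pin showing in each hole. I'll triangulate the hole height, then hand in.

Run:
```python
from h import *
t1,v1=ray('top',[[219.2,152.5],[254.4,147.4]]);t2,v2=ray('side',[[197.4,231.4],[203.1,203.8]])
for a,b in zip(v1,v2):
    k=np.linalg.lstsq(np.c_[a,-b],t2-t1,rcond=None)[0];m=(t1+a*k[0]+t2+b*k[1])/2;print(inbox(m).round(1),(m[2]*1000).round(1))
o=manip.get_obs();print(o['ft_force'].round(1),o['joint_velocities'].round(3),o['clock'])
manip.hand_in()
```

```text
[32.6 63.4] 46.0
[ 32.8 -59.3] 46.8
[ 0.4 -1.7  0.1] [ 0.08  -0.03   0.017  0.014  0.002  0.004  0.009] 20.1
the job is handed in; nothing more can be done
```

The cover dropped over both pins and lies flat inside the yellow outline. I handed the job in at about 20 s, with the arm retracted. I pushed with the open fingertips, about 17 mm to −y on its left edge and then about 12 mm to +x on its near edge, where it fell into place.

**Last checks:**
- **Pins and outline:** brass shows in both holes, and the yellow border shows evenly round the cover in the top view. In the side view the arm hid part of the near edge.
- **Hole positions:** triangulated, the holes are about 2 to 3 mm from the nominal pin positions (box x 33, y +63 and −59 mm). That is within the combined error of the calibration, the pixels and my box pose.
- **Hole height:** it fell by 8 mm to about 46 mm. The ideal is 43 mm, but the same method also read about 2 mm high before the pushes.

**What disagreed:**
- **Fingertip height:** the real tips sit about 21 mm behind the reported TCP when shut and 34 mm when open. I found this from the pictures and two touches on bare parts of the box top (up to 42 N at the wrist), and set the pushing height from it.
- **The two cameras:** they differed by about 3 mm in y.
- **Other objects:** I didn't measure them again at the end. No move was planned near them, and in the parts of the last pictures that showed the driver and nuts they looked unmoved.

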